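# Unlock the lid stay and shut the thread chest

### The arm

A 6-joint arm with a two-finger parallel gripper is mounted at the origin on the work surface; the furniture and walls round the work are solid. World frame = base frame: x ahead of the robot, y to its left, z up, the work surface at z = 0. Lengths are in m, angles in degrees, forces in N, time in s.
With the tool pointing down it reaches from about 0.425 to 0.95 m from the base axis. Payload 3.5 kg.
Tool frame: the origin (TCP) lies between the finger pads; the fingertips stand 19 mm ahead of it and the grasp point (between the pads) is the TCP (ctrl.tip_extent is the z of the fingertips in the tool frame, in m); z points along the fingers, y is the direction in which the jaws open and shut (so a half turn about z gives the same grasp; the last joint's range is limited). The gripper opens to 85 mm and grips with 20 to 120 N. Pads are 22 mm wide; open, the fingers measure 114 mm over their backs; the gripper's body (76 mm by 85 mm) begins 54 mm behind the grasp point. The pads swing forward as they close: fully open they stand 13 mm farther back than shut.
Start: joints at [57.754, 16.404, 90.338, -0, 73.258, -8.594], TCP at [0.271, 0.618, 0.25] pointing down, gripper open.
Joint ranges: [-158.93, 158.93], [-51.34, 127.21], [12.03, 142.37], [-87.48, 267.48], [13.55, 161.25], [-162.69, 162.69]. Speed limits (degrees/s): [159.86, 159.86, 180, 180, 180, 180].

### API

Orientations are given as [roll, pitch, yaw] about the fixed x, y, z axes, in that order (R = Rz(yaw) Ry(pitch) Rx(roll)).
In Python, from cell import ctrl gives the robot as it stands.
- The arm moves only by the tool drive_tool, never from a script. Its argument "motion" is a list of rows, each an object of numbers: "claw": the opening, from 0 (shut) to 1 (fully open); "dx", "dy", "dz": the shift along the world's x, y, z in m; "wx", "wy", "wz": the turn, a rotation vector about the world's x, y, z in rad. In form: [{"claw": .., "dx": .., "dy": .., "dz": .., "wx": .., "wy": .., "wz": ..}, ...]. A call has 1 to 8 rows; each row is the pose to reach, as a shift and turn from the pose measured when the call began; what a row does not reach only later rows make up. A row lasts 1/12 s, in which the tool goes at most 41.7 mm and 7.16 degrees, less where a joint would pass 70% of its speed; a pose out of reach is approached as far as the arm can. A call with a gripper value outside its range is refused whole. The fingers move at their own pace and stop on an object; "squeeze" is the grip in N (left out, the last holds). Time passes only in rows, so rows that repeat a pose let the fingers close. It gives the time, the measured TCP pose, the force and the opening at its end, in the units of the state.
- ctrl.read_state(): the state, without advancing time (a new reading comes with each control period).
- ctrl.capture(name): name is "scene" or "top"; returns the picture (384x512x3 uint8, blue, green, red); there is no depth.
- ctrl.get_calibration(name): a dict with "vertical_fov" (degrees; the focal length in pixels is half the picture's height over the tangent of half this angle, whatever the lens; pixels are square), "cx", "cy" (the principal point, pixels), "R" (3x3) and "t" (3): a world point X has camera coordinates R X + t. Camera axes: x right, y down, z forward; pixel columns grow to the right and rows downward; lengths in m; the calibration is good to about 2 mm. A picture is of the moment at which its call begins. get_calibration takes no time and is no camera call.
- ctrl.close_job(): hands the job in, once; it reports no verdict.
The state is a dict: "time_s": time; "qpos": joint angles; "dq": joint speeds; "joint_torque": joint torques, N m; "ee_pos": TCP position; "orientation": TCP orientation; "ft_force": force on the tool from outside, world axes, zero at the start; "torque": the same for the moment, N m; "width": finger opening in m.
Only numpy, scipy, OpenCV 4.12 (cv2) and the standard library are available. Lean on these libraries where they do the work, as an engineer would, in place of code of your own. Each camera call takes 0.05 s, during which the arm holds its last target.

### The job

The lid of the plywood thread chest is propped open by the folding steel stay on its left side. Lift the stay's knee by its rubber grip past centre until the stay is clearly unlocked and starts to fold, without forcing it, then lower the lid gently all the way shut on the chest, without slamming it. Leave the jar, tin and bottle standing where they are.

Things in the scene. Friction and masses are not known exactly. Their poses are not given: they have to be found in the camera images.
- chest: Open plywood chest, fixed to the table: 220 deep (x) by 280 wide (y) by 105 high, walls 12 thick; two thread spools lie in it. Origin at the centre of its underside, z up, front faces its -x, its left side is +y. It does not move when pushed.
- lid_hinge (a point): Middle of the lid's hinge line: the line runs along the chest's y axis along the top of the back wall (chest frame: x +110 mm, y 0, z 105 mm).
- lid_edge (a point): Middle of the lid's free edge, on its outer face. Lid: plywood slab 220 by 280, 14 thick, inner face flush with the hinge line; in the lid's frame (the chest's frame when shut) this point is 220 mm to -x and 14 mm up from the hinge line. Friction hinge: it stays at any angle and takes 2 to 5 N at the edge to move once the stay is well folded, much more while the stay is nearly straight.
- lid (a joint): Lid angle in rad: 0 as found (75 degrees above shut), grows as it shuts, 1.309 = shut on the rim of the chest (hard stop). The lid first goes slightly negative (about -0.05) as the knee passes centre.
- knee_pin (a point): Point on the axis of the steel pin inside the rubber grip, where the grip's middle lies when nothing loads it. The rubber gives 8 N/mm across the pin, so the grip's shift from this point shows the load; more than 2 mm (16 N) bends the stay.
- stay_grip (a point): Middle of the rubber grip at the stay's knee: a level round bar 14 in diameter along the chest's y, free from 20 to 88 mm out from its left side, with a 20 mm end flange. It is clamped anywhere in a slot of the stay's short link and swings on an arc of 45 to 70 mm radius about a pivot in front of it and lower; the arc is not measured and must be felt: up at first, then ever more to the chest's front.
- stay (a joint): Angle of the stay's short lower link, rad: 0 = locked on its stop as found, about 0.25 = dead centre, beyond it unlocked (the lid begins to come down), 0.7 = clearly folded, about 2.1 = lid shut. Friction keeps it where it is left. Lifting takes about 3 to 10 N along the arc if the grip is not forced across it.
- jar_c (a point): Centre of a glass jar with brass lid, 54 in diameter, 74 high; bystander, loose.
- tin_c (a point): Centre of a round glue tin, 76 in diameter, 97 high; bystander, loose.
- bottle_c (a point): Centre of a small dye bottle with black cap, 36 in diameter, 66 high; bystander, loose.

How it is judged (in metres and radians):
On the way:
1. the knee has been lifted past centre (stay joint beyond 0.5 rad) while the lid is still up (lid joint under 0.5 rad) (value of joint stay above 0.5 rad and value of joint lid below 0.5 rad), for 0.1 s.
At the end, for the whole second after the job is handed in: The lid is shut on the chest within 0.03 rad (6 mm at its free edge) and at rest, the stay folded (stay joint beyond 1.9 rad) (value of joint lid above 1.28 rad and velocity of joint lid between -0.05 and 0.05 rad/s and value of joint stay above 1.9 rad); the robot touches nothing.
It fails at once if the knee is forced: its rubber grip is squashed off the pin's axis by more than 2 mm (16 N) (distance between stay_grip and knee_pin above 0.002 m).
It fails at once if the lid is slammed (closes faster than 1.5 rad/s) (velocity of joint lid above 1.5 rad/s).
It fails at once if the jar, tin or bottle is displaced by more than 40 mm or knocked over (distance of any of jar_c, tin_c, bottle_c from where it was at the start of the episode above 0.04 m or angle between any of jar_c, tin_c, bottle_c's own z axis and vertical above 0.5 rad).
It also fails if it takes over 72 s, if anything falls off the work surface, if the arm or the gripper's body presses on something with over 40 N, if the wrist force passes 120 N, or if a joint passes its speed limit or range.

## Working session

There is one attempt and no reset: what is moved stays moved. The work goes in short steps, Python scripts to look and compute and a tool call to move; the robot and the scene stay as the last step left them, time stands still between calls to the robot, and variables do not carry over. Pictures are saved under pics/ and viewed, and the job is handed in when it is done.

Besides the shell and the picture viewer there is one more tool, called as a command line: name --argument value ..., lists and objects as JSON in quotes. drive_tool: Moves the arm, as the interface text tells. Its arguments: {"type":"object","properties":{"motion":{"type":"array"},"squeeze":{"type":"number"}},"required":["motion"]}

```bash
mkdir -p pics; python3 - <<'E'
from cell import ctrl
import cv2
for n in ("scene","top"):
    cv2.imwrite(f"pics/{n}0.png",ctrl.capture(n)); c=ctrl.get_calibration(n); print(n,c)
s=ctrl.read_state(); print(s)
print(ctrl.tip_extent)
E
```

```text
scene {'vertical_fov': 47.35345037652168, 'cx': 253.9653511676694, 'cy': 193.90360669024912, 'R': array([[-0.55787304, -0.82959987, -0.02327508],
       [-0.41308905,  0.30189146, -0.85919671],
       [ 0.71981602, -0.469708  , -0.51111573]]), 't': array([0.38110988, 0.34807811, 1.27293322])}
top {'vertical_fov': 44.84826259659682, 'cx': 257.1325269443528, 'cy': 194.70379305807097, 'R': array([[-0.0108375 , -0.99993663,  0.003048  ],
       [-0.9918207 ,  0.01036175, -0.12721766],
       [ 0.12717802, -0.00440179, -0.99187014]]), 't': array([0.08869328, 0.50987205, 1.60040133])}
{'time_s': 0.1, 'qpos': array([ 5.77533905e+01,  1.64497480e+01,  9.04140998e+01, -2.61681491e-03,
        7.32590293e+01, -8.59548611e+00]), 'dq': array([-0.10504784, -0.16158514, -0.14541865,  0.03285257, -0.01135407,
       -0.00862245]), 'joint_torque': array([ 9.96685558e-04, -4.07297444e+01, -2.93698686e+01, -1.59457550e-04,
        3.49690796e-03,  1.14812650e-05]), 'ee_pos': array([0.27048257, 0.61783182, 0.24907239]), 'orientation': array([-1.79878129e+02, -1.58887278e-02,  1.56349616e+02]), 'ft_force': array([-0.44830452, -0.51134893,  0.34807132]), 'torque': array([ 0.04736842, -0.02224644,  0.00614271]), 'width': 0.08543219426242726}
0.019
```

View pics/scene0.png

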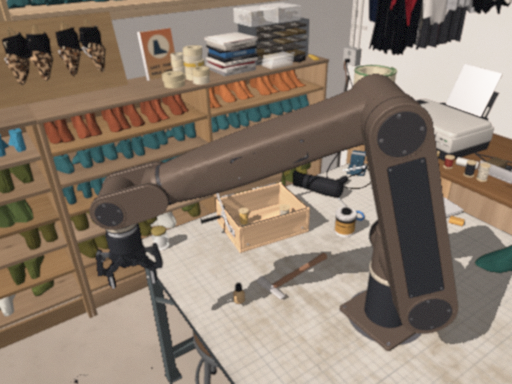

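View pics/top0.png

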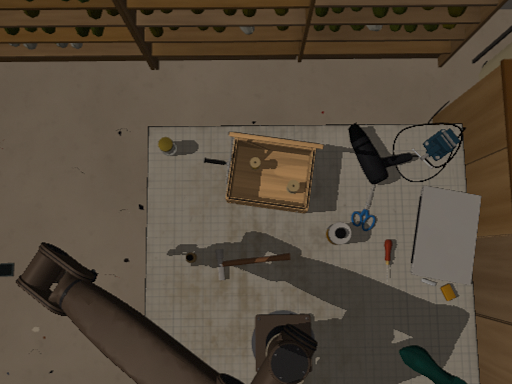

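```bash
python3 - <<'E'
import cv2
a=cv2.imread("pics/scene0.png")[150:330,180:420];cv2.imwrite("pics/s0z.png",cv2.resize(a,None,fx=3.3,fy=3.3,interpolation=cv2.INTER_CUBIC))
a=cv2.imread("pics/top0.png")[110:290,120:360];cv2.imwrite("pics/t0z.png",cv2.resize(a,None,fx=3.3,fy=3.3,interpolation=cv2.INTER_CUBIC))
E
```

```text
(no output)
```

View pics/s0z.png

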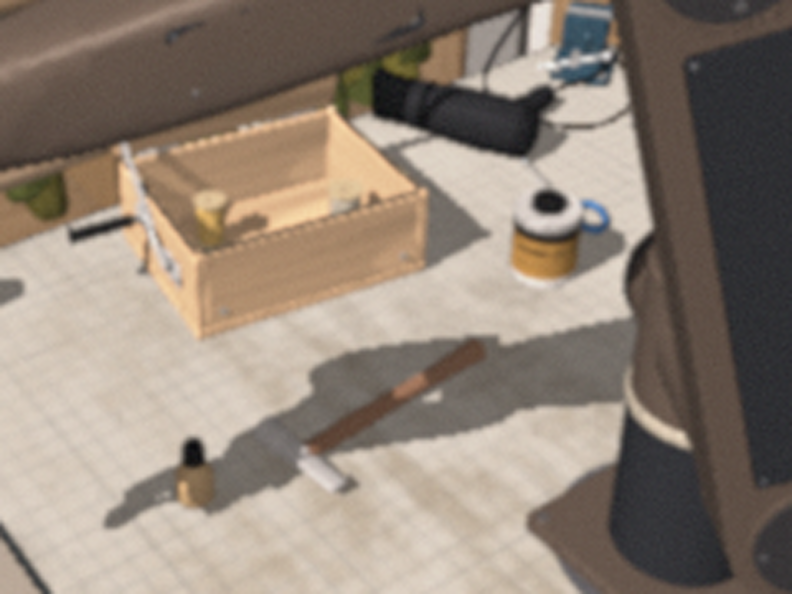

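View pics/t0z.png

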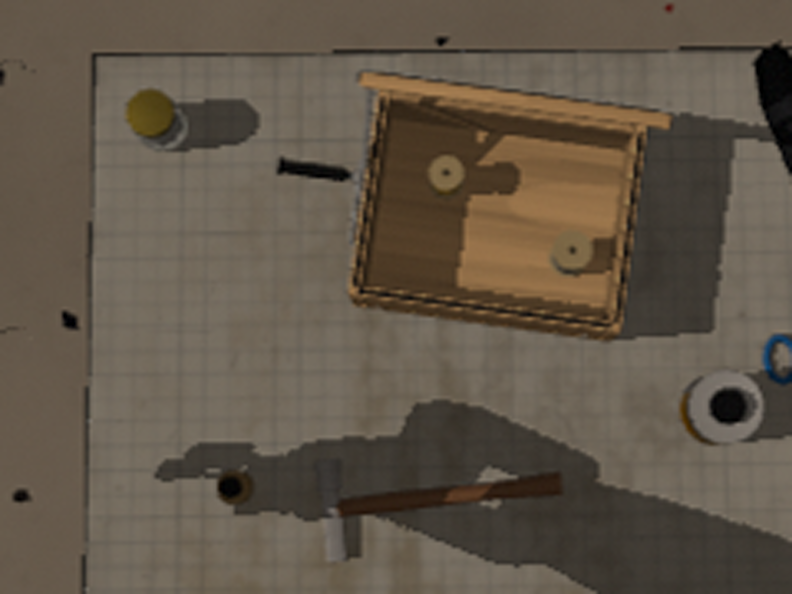

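```bash
cat > h.py <<'E'
import numpy as np, cv2
from scipy.optimize import least_squares
from cell import ctrl
C={n:ctrl.get_calibration(n) for n in("scene","top")}
def proj(n,X):
    c=C[n];X=np.atleast_2d(X);f=192/np.tan(np.radians(c["vertical_fov"]/2))
    p=X@c["R"].T+c["t"];return np.c_[c["cx"]+f*p[:,0]/p[:,2],c["cy"]+f*p[:,1]/p[:,2]]
def ray(n,u,v):
    c=C[n];f=192/np.tan(np.radians(c["vertical_fov"]/2))
    d=c["R"].T@np.array([(u-c["cx"])/f,(v-c["cy"])/f,1]);return -c["R"].T@c["t"],d
def onz(n,uv,z):
    o,d=ray(n,*uv);return o+d*(z-o[2])/d[2]
def tri(u1,u2):
    g=lambda X:np.r_[proj("scene",X)[0]-u1,proj("top",X)[0]-u2]
    r=least_squares(g,[.7,.2,.1]);return r.x,r.fun
ZS=lambda p:np.array([180+p[0]/3.3,150+p[1]/3.3]);ZT=lambda p:np.array([120+p[0]/3.3,110+p[1]/3.3])
def chest2w(p,yaw,X):
    c,s=np.cos(yaw),np.sin(yaw);X=np.atleast_2d(X)
    return np.c_[p[0]+c*X[:,0]-s*X[:,1],p[1]+s*X[:,0]+c*X[:,1],X[:,2]]
E
python3 - <<'E'
from h import *
print([ -C[n]["R"].T@C[n]["t"] for n in C])
obs=[("scene",ZS((200,258)),(-.11,.14,.105)),("scene",ZS((426,190)),(-.11,-.14,.105)),("scene",ZS((200,337)),(-.11,.14,0)),("scene",ZS((425,266)),(-.11,-.14,0)),
("top",ZT((352,290)),(-.11,.14,.105)),("top",ZT((617,325)),(-.11,-.14,.105))]
def g(q): return np.concatenate([proj(n,chest2w(q[:2],q[2],X))[0]-uv for n,uv,X in obs])
r=least_squares(g,[.75,.05,-.1]);print(r.x,np.degrees(r.x[2]),r.fun.round(1))
p,y=r.x[:2],r.x[2]
for a,b in (((70,235),(278,166)),((135,222),(350,173))):
    X,e=tri(ZS(a),ZT(b));d=X-np.r_[p,0];c,s=np.cos(y),np.sin(y)
    print(X,e.round(1),"chest",[c*d[0]+s*d[1],-s*d[0]+c*d[1],d[2]])
print("jar",onz("top",ZT((150,112)),.074),"bottle",onz("top",ZT((232,487)),.066),"tin",onz("top",ZT((727,405)),.097))
# predicted lid edge corners
a=np.radians(75)
for yy in(.14,-.14):
  for t in (0,.014):
    L=np.array([.11-.22*np.cos(a)+t*np.sin(a),yy,.105+.22*np.sin(a)+t*np.cos(a)]);W=chest2w(p,y,L);print(W,(proj("top",W)-[120,110])*3.3)
E
```

```text
[array([-0.55987954,  0.80899382,  0.95855412]), array([0.303127  , 0.09044912, 1.65198468])]
[ 0.57800641  0.03540679 -0.13625393] -7.806774878904563 [-1.5 -0.8  0.4 -1.2 -0.3 -0.2 -0.5 -0.5 -1.   1.1  1.8  1. ]
[0.62473844 0.26325232 0.08437258] [-0.1 -0.   0.1  0. ] chest [np.float64(0.01535002495766348), np.float64(0.23208155010299084), np.float64(0.08437257807108774)]
[0.61776375 0.18825868 0.07565486] [-0.4 -0.   0.3  0.2] chest [np.float64(0.018626566299403614), np.float64(0.15683557663912093), np.float64(0.0756548634654417)]
jar [0.68614326 0.39924029 0.074     ] bottle [0.29481617 0.31137971 0.066     ] tin [ 0.37171716 -0.19253874  0.097     ]
[[0.64959103 0.16690198 0.31750368]] [[357.91101715  85.18561175]]
[[0.66298866 0.16506512 0.32112715]] [[359.69505241  69.43644118]]
[[ 0.61155787 -0.11050292  0.31750368]] [[670.42559685 123.90420677]]
[[ 0.6249555  -0.11233978  0.32112715]] [[672.6462523  108.16672785]]
```

```bash
python3 - <<'E'
from h import *
p=[.5780,.0354];y=-.1363
print(chest2w(p,y,[[.017,.209,.08],[.11,0,.105]]))
s=ctrl.read_state();print(s["ee_pos"],s["orientation"])
t=chest2w(p,y,[.017,.209,.25])[0]-s["ee_pos"];print(t, np.radians(-7.81+90-180-s["orientation"][2])%(2*np.pi),np.radians(-7.81+90-s["orientation"][2]))
E
```

```text
[[0.62324091 0.2401517  0.08      ]
 [0.68697981 0.02045338 0.105     ]]
[0.27048257 0.61783182 0.24907239] [-1.79878129e+02 -1.58887278e-02  1.56349616e+02]
[ 0.35275834 -0.37768012  0.00092761] 1.8472631787581815 -1.2943294748316119
```

drive_tool --motion '[{"claw": 1, "dx": 0.02, "dy": -0.022, "dz": 0, "wz": -0.08}, {"claw": 1, "dx": 0.045, "dy": -0.048, "dz": 0, "wz": -0.17}, {"claw": 1, "dx": 0.07, "dy": -0.075, "dz": 0, "wz": -0.26}, {"claw": 1, "dx": 0.095, "dy": -0.102, "dz": 0, "wz": -0.35}, {"claw": 1, "dx": 0.12, "dy": -0.128, "dz": 0, "wz": -0.44}, {"claw": 1, "dx": 0.145, "dy": -0.155, "dz": 0, "wz": -0.53}, {"claw": 1, "dx": 0.17, "dy": -0.182, "dz": 0, "wz": -0.62}, {"claw": 1, "dx": 0.195, "dy": -0.209, "dz": 0, "wz": -0.71}]' --squeeze 20

```text
invalid input
```

drive_tool --motion '[{"claw": 1, "dx": 0.02, "dy": -0.022, "dz": 0, "wx": 0, "wy": 0, "wz": -0.08}, {"claw": 1, "dx": 0.045, "dy": -0.048, "dz": 0, "wx": 0, "wy": 0, "wz": -0.17}, {"claw": 1, "dx": 0.07, "dy": -0.075, "dz": 0, "wx": 0, "wy": 0, "wz": -0.26}, {"claw": 1, "dx": 0.095, "dy": -0.102, "dz": 0, "wx": 0, "wy": 0, "wz": -0.35}, {"claw": 1, "dx": 0.12, "dy": -0.128, "dz": 0, "wx": 0, "wy": 0, "wz": -0.44}, {"claw": 1, "dx": 0.145, "dy": -0.155, "dz": 0, "wx": 0, "wy": 0, "wz": -0.53}, {"claw": 1, "dx": 0.17, "dy": -0.182, "dz": 0, "wx": 0, "wy": 0, "wz": -0.62}, {"claw": 1, "dx": 0.195, "dy": -0.209, "dz": 0, "wx": 0, "wy": 0, "wz": -0.71}]' --squeeze 20

```text
time_s: 0.77
ee_pos: [0.4661, 0.4072, 0.2485]
orientation: [-179.8, -0.0, 115.4]
ft_force: [-0.1, 1.1, -0.4]
width: 0.0856
```

drive_tool --motion '[{"claw": 1, "dx": 0.025, "dy": -0.026, "dz": 0, "wx": 0, "wy": 0, "wz": -0.09}, {"claw": 1, "dx": 0.05, "dy": -0.053, "dz": 0, "wx": 0, "wy": 0, "wz": -0.18}, {"claw": 1, "dx": 0.075, "dy": -0.08, "dz": 0, "wx": 0, "wy": 0, "wz": -0.27}, {"claw": 1, "dx": 0.1, "dy": -0.106, "dz": 0, "wx": 0, "wy": 0, "wz": -0.36}, {"claw": 1, "dx": 0.125, "dy": -0.133, "dz": 0, "wx": 0, "wy": 0, "wz": -0.45}, {"claw": 1, "dx": 0.145, "dy": -0.155, "dz": 0, "wx": 0, "wy": 0, "wz": -0.54}, {"claw": 1, "dx": 0.157, "dy": -0.167, "dz": 0, "wx": 0, "wy": 0, "wz": -0.58}, {"claw": 1, "dx": 0.157, "dy": -0.167, "dz": 0, "wx": 0, "wy": 0, "wz": -0.58}]'

```text
time_s: 1.43
ee_pos: [0.625, 0.2374, 0.2477]
orientation: [-179.8, 0.0, 81.9]
ft_force: [-0.6, -0.0, -0.3]
width: 0.0856
```

```bash
python3 - <<'E'
from h import *
a=ctrl.capture("scene");b=ctrl.capture("top")
cv2.imwrite("pics/s1.png",cv2.resize(a[120:300,150:390],None,fx=3.3,fy=3.3,interpolation=3))
cv2.imwrite("pics/t1.png",cv2.resize(b[110:290,120:360],None,fx=3.3,fy=3.3,interpolation=3))
print(ctrl.read_state())
E
```

```text
{'time_s': 1.5333, 'qpos': array([12.36226095, 15.70130686, 91.46540103,  0.12286473, 73.08050677,
       20.11316129]), 'dq': array([ 1.81336461, -0.70580574,  0.71409305,  0.04003073,  0.06724144,
        0.0680789 ]), 'joint_torque': array([-1.17604192e+00, -3.97673428e+01, -2.95029563e+01, -5.40540030e-02,
       -1.99865486e-02,  6.14231103e-03]), 'ee_pos': array([0.62280554, 0.24028143, 0.24781501]), 'orientation': array([-1.79727459e+02, -2.52085910e-02,  8.22130291e+01]), 'ft_force': array([-0.01510618, -0.28466795, -0.13821432]), 'torque': array([ 0.03909261, -0.00157561, -0.00988917]), 'width': 0.08530508757373469}
```

View pics/s1.png

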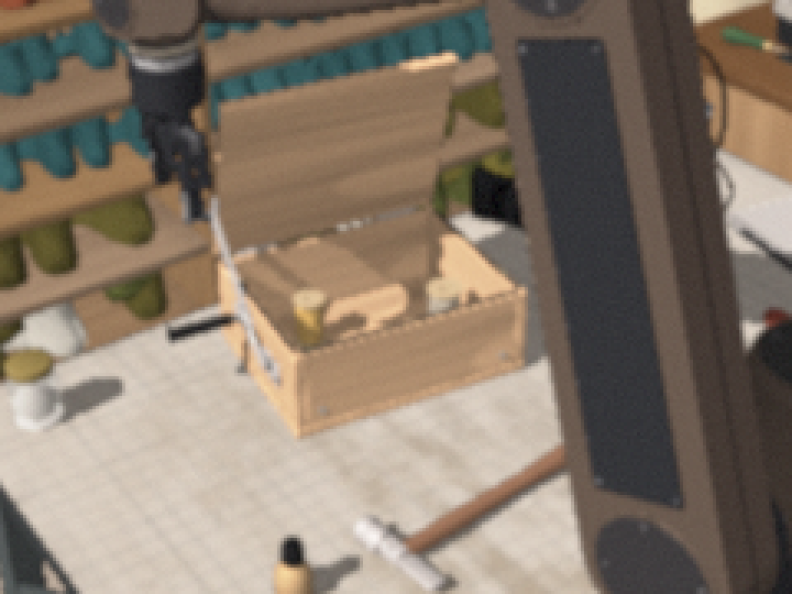

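View pics/t1.png

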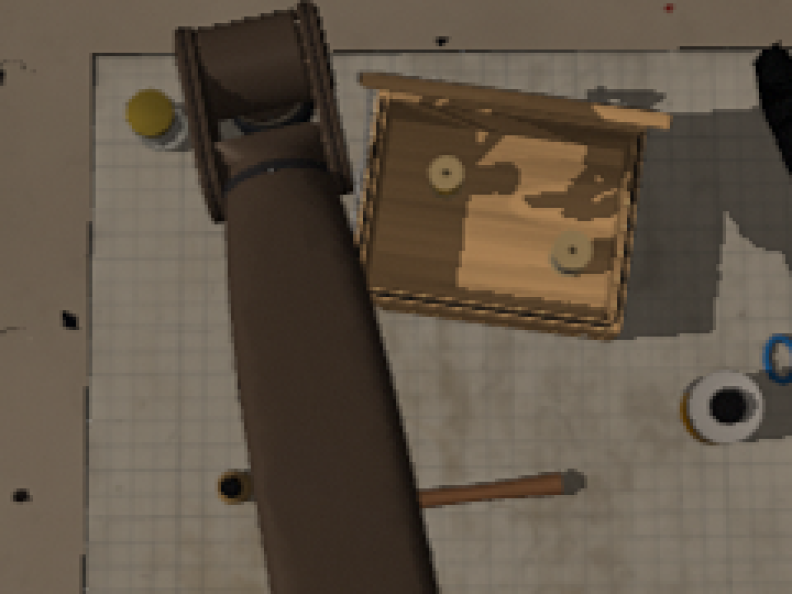

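drive_tool --motion '[{"claw": 1, "dx": 0, "dy": 0, "dz": 0, "wx": -0.1, "wy": 0.014, "wz": 0}, {"claw": 1, "dx": 0, "dy": 0, "dz": -0.01, "wx": -0.2, "wy": 0.028, "wz": 0}, {"claw": 1, "dx": 0, "dy": 0, "dz": -0.03, "wx": -0.297, "wy": 0.041, "wz": 0}, {"claw": 1, "dx": 0, "dy": 0, "dz": -0.06, "wx": -0.297, "wy": 0.041, "wz": 0}, {"claw": 1, "dx": 0, "dy": 0, "dz": -0.09, "wx": -0.297, "wy": 0.041, "wz": 0}, {"claw": 1, "dx": 0, "dy": 0, "dz": -0.12, "wx": -0.297, "wy": 0.041, "wz": 0}, {"claw": 1, "dx": 0, "dy": 0, "dz": -0.12, "wx": -0.297, "wy": 0.041, "wz": 0}]'

```text
time_s: 2.12
ee_pos: [0.617, 0.2411, 0.1197]
orientation: [-178.9, 17.4, 82.6]
ft_force: [-2.0, -0.1, -0.9]
width: 0.0854
```

```bash
python3 - <<'E'
from h import *
a=ctrl.capture("scene")
cv2.imwrite("pics/s2.png",cv2.resize(a[150:270,170:330],None,fx=5,fy=5,interpolation=3))
s=ctrl.read_state();print(s["ee_pos"],s["orientation"],s["ft_force"])
E
```

```text
[0.61884667 0.2412106  0.12332554] [-179.15289247   17.36496424   82.54594756] [-1.09157889 -0.69786364  0.90538408]
```

View pics/s2.png

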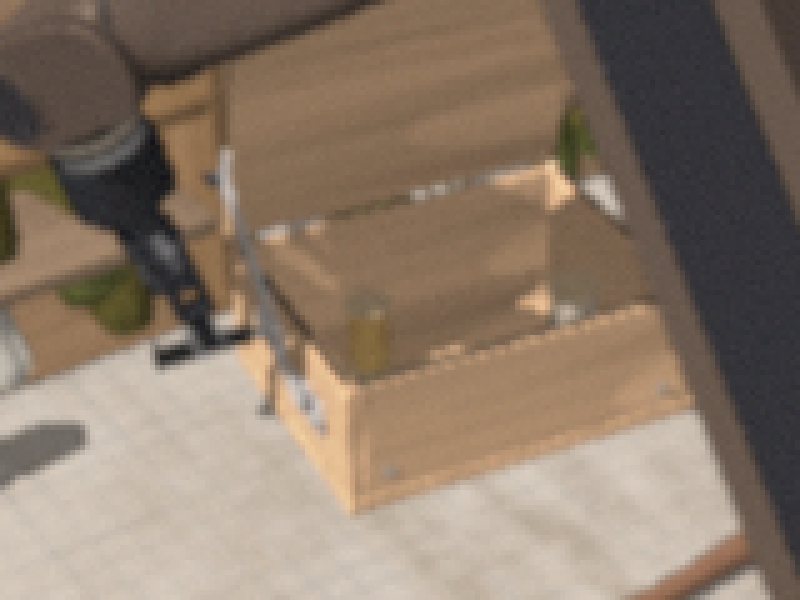

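drive_tool --motion '[{"claw": 1, "dx": 0.004, "dy": -0.001, "dz": -0.02, "wx": 0, "wy": 0, "wz": 0}, {"claw": 1, "dx": 0.004, "dy": -0.001, "dz": -0.042, "wx": 0, "wy": 0, "wz": 0}, {"claw": 0.6, "dx": 0.004, "dy": -0.001, "dz": -0.042, "wx": 0, "wy": 0, "wz": 0}, {"claw": 0.5, "dx": 0.004, "dy": -0.001, "dz": -0.042, "wx": 0, "wy": 0, "wz": 0}, {"claw": 0.4, "dx": 0.004, "dy": -0.001, "dz": -0.042, "wx": 0, "wy": 0, "wz": 0}, {"claw": 0.4, "dx": 0.004, "dy": -0.001, "dz": -0.042, "wx": 0, "wy": 0, "wz": 0}]'

```text
time_s: 2.67
ee_pos: [0.6243, 0.241, 0.0845]
orientation: [-179.4, 17.3, 82.5]
ft_force: [0.5, 0.6, 0.2]
width: 0.0388
```

```bash
python3 - <<'E'
from h import *
a=ctrl.capture("scene")
cv2.imwrite("pics/s3.png",cv2.resize(a[190:250,180:260],None,fx=10,fy=10,interpolation=3))
s=ctrl.read_state();print(s["ee_pos"],s["orientation"],s["ft_force"],s["width"])
E
```

```text
[0.6242179  0.24078826 0.08420977] [-179.39050781   17.26353591   82.49256325] [-0.30962766 -0.16020701 -0.06288168] 0.034157164197023734
```

View pics/s3.png

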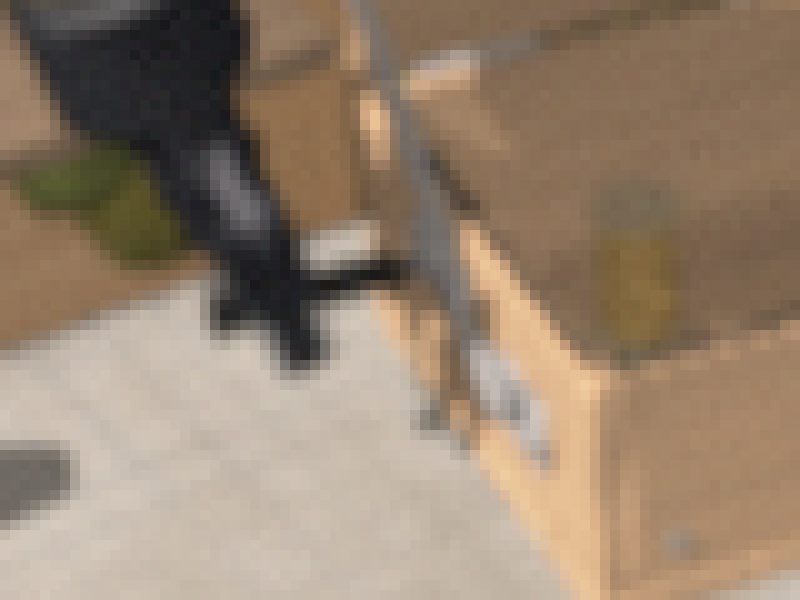

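drive_tool --motion '[{"claw": 0.32, "dx": 0, "dy": 0, "dz": -0.003, "wx": 0, "wy": 0, "wz": 0}, {"claw": 0.27, "dx": 0, "dy": 0, "dz": -0.003, "wx": 0, "wy": 0, "wz": 0}, {"claw": 0.24, "dx": 0, "dy": 0, "dz": -0.003, "wx": 0, "wy": 0, "wz": 0}, {"claw": 0.24, "dx": 0, "dy": 0, "dz": -0.003, "wx": 0, "wy": 0, "wz": 0}, {"claw": 0.24, "dx": 0, "dy": 0, "dz": -0.003, "wx": 0, "wy": 0, "wz": 0}]'

```text
time_s: 3.13
ee_pos: [0.6242, 0.2408, 0.0812]
orientation: [-179.4, 17.3, 82.5]
ft_force: [-0.6, -0.5, 0.4]
width: 0.0205
```

Opening 20.5 mm, no contact yet, so the bar is within ±3 mm of centre. Closing in small steps.

drive_tool --motion '[{"claw": 0.22, "dx": 0, "dy": 0, "dz": 0, "wx": 0, "wy": 0, "wz": 0}, {"claw": 0.21, "dx": 0, "dy": 0, "dz": 0, "wx": 0, "wy": 0, "wz": 0}, {"claw": 0.21, "dx": 0, "dy": 0, "dz": 0, "wx": 0, "wy": 0, "wz": 0}]'

```text
time_s: 3.38
ee_pos: [0.6237, 0.2408, 0.081]
orientation: [-179.3, 17.3, 82.5]
ft_force: [-1.5, 0.1, 1.3]
width: 0.0176
```

drive_tool --motion '[{"claw": 0.2, "dx": 0, "dy": 0, "dz": 0, "wx": 0, "wy": 0, "wz": 0}, {"claw": 0.195, "dx": 0, "dy": 0, "dz": 0, "wx": 0, "wy": 0, "wz": 0}, {"claw": 0.195, "dx": 0, "dy": 0, "dz": 0, "wx": 0, "wy": 0, "wz": 0}]'

```text
time_s: 3.63
ee_pos: [0.6234, 0.2409, 0.0809]
orientation: [-179.3, 17.3, 82.5]
ft_force: [-2.5, 0.5, 1.6]
width: 0.0167
```

drive_tool --motion '[{"claw": 0.19, "dx": -0.001, "dy": 0, "dz": 0, "wx": 0, "wy": 0, "wz": 0}, {"claw": 0.18, "dx": -0.001, "dy": 0, "dz": 0, "wx": 0, "wy": 0, "wz": 0}, {"claw": 0.18, "dx": -0.001, "dy": 0, "dz": 0, "wx": 0, "wy": 0, "wz": 0}]'

```text
time_s: 3.88
ee_pos: [0.6224, 0.2409, 0.0809]
orientation: [-179.3, 17.3, 82.5]
ft_force: [-2.7, 1.1, -0.2]
width: 0.0158
```

drive_tool --motion '[{"claw": 0.175, "dx": -0.001, "dy": 0, "dz": 0, "wx": 0, "wy": 0, "wz": 0}, {"claw": 0.17, "dx": -0.001, "dy": 0, "dz": 0, "wx": 0, "wy": 0, "wz": 0}, {"claw": 0.165, "dx": -0.001, "dy": 0, "dz": 0, "wx": 0, "wy": 0, "wz": 0}]'

```text
time_s: 4.13
ee_pos: [0.6215, 0.2409, 0.0809]
orientation: [-179.3, 17.3, 82.5]
ft_force: [-0.4, -0.4, 1.2]
width: 0.0137
```

drive_tool --motion '[{"claw": 0.13, "dx": 0, "dy": 0, "dz": 0, "wx": 0, "wy": 0, "wz": 0}, {"claw": 0.08, "dx": 0, "dy": 0, "dz": 0, "wx": 0, "wy": 0, "wz": 0}, {"claw": 0.05, "dx": 0, "dy": 0, "dz": 0, "wx": 0, "wy": 0, "wz": 0}]' --squeeze 30

```text
time_s: 4.38
ee_pos: [0.6214, 0.241, 0.0809]
orientation: [-179.3, 17.3, 82.5]
ft_force: [-1.6, 0.9, 0.8]
width: 0.0129
```

```bash
python3 - <<'E'
from h import *
p=np.array([.5780,.0354]);y=-.1363
n=np.array([-np.sin(y),np.cos(y),0])
def onside(uv,yc):
    o,d=ray("scene",*uv); P=chest2w(p,y,[0,yc,0])[0]
    X=o+d*((P-o)@n)/(d@n); q=X-np.r_[p,0]; return np.cos(y)*q[0]+np.sin(y)*q[1],q[2]
for uv in((229.5,228),(231,229),(232,231),(234,234),(223,215),(223,231)): print(uv,[np.round(onside(uv,c),3) for c in(.145,.155)])
q=np.array([.6214,.241])-p;print(np.cos(y)*q[0]+np.sin(y)*q[1],-np.sin(y)*q[0]+np.cos(y)*q[1])
s=ctrl.read_state();print(s["ft_force"],s["torque"])
E
```

```text
(229.5, 228) [array([-0.034,  0.057]), array([-0.059,  0.076])]
(231, 229) [array([-0.048,  0.061]), array([-0.073,  0.08 ])]
(232, 231) [array([-0.056,  0.058]), array([-0.081,  0.077])]
(234, 234) [array([-0.073,  0.056]), array([-0.098,  0.075])]
(223, 215) [array([0.023, 0.079]), array([-0.004,  0.098])]
(223, 231) [array([ 0.035, -0.   ]), array([0.008, 0.02 ])]
0.015060895258074126 0.20959028945546432
[-1.56675841  0.94387314  0.78080872] [ 0.27461493  0.21995007 -0.18016225]
```

drive_tool --motion '[{"claw": 0.05, "dx": -0.0004, "dy": 0, "dz": 0.001, "wx": 0, "wy": 0, "wz": 0}, {"claw": 0.05, "dx": -0.0007, "dy": 0.0001, "dz": 0.002, "wx": 0, "wy": 0, "wz": 0}, {"claw": 0.05, "dx": -0.0007, "dy": 0.0001, "dz": 0.002, "wx": 0, "wy": 0, "wz": 0}]'

```text
time_s: 4.63
ee_pos: [0.6207, 0.2411, 0.0823]
orientation: [-179.3, 17.2, 82.5]
ft_force: [0.9, 1.4, -3.1]
width: 0.013
```

drive_tool --motion '[{"claw": 0.05, "dx": -0.0003, "dy": 0, "dz": 0.001, "wx": 0, "wy": 0, "wz": 0}, {"claw": 0.05, "dx": -0.0006, "dy": 0.0001, "dz": 0.002, "wx": 0, "wy": 0, "wz": 0}, {"claw": 0.05, "dx": -0.0008, "dy": 0.0001, "dz": 0.0025, "wx": 0, "wy": 0, "wz": 0}]'

```text
time_s: 4.88
ee_pos: [0.6199, 0.2412, 0.0841]
orientation: [-179.3, 17.2, 82.5]
ft_force: [2.2, 1.1, -5.6]
width: 0.0131
```

drive_tool --motion '[{"claw": 0.05, "dx": -0.0003, "dy": 0, "dz": 0.001, "wx": 0, "wy": 0, "wz": 0}, {"claw": 0.05, "dx": -0.0007, "dy": 0.0001, "dz": 0.002, "wx": 0, "wy": 0, "wz": 0}, {"claw": 0.05, "dx": -0.001, "dy": 0.0001, "dz": 0.0028, "wx": 0, "wy": 0, "wz": 0}]'

```text
time_s: 5.13
ee_pos: [0.6189, 0.2413, 0.0866]
orientation: [-179.3, 17.2, 82.5]
ft_force: [1.8, 1.6, -5.0]
width: 0.0129
```

drive_tool --motion '[{"claw": 0.05, "dx": -0.0004, "dy": 0, "dz": 0.001, "wx": 0, "wy": 0, "wz": 0}, {"claw": 0.05, "dx": -0.0009, "dy": 0.0001, "dz": 0.002, "wx": 0, "wy": 0, "wz": 0}, {"claw": 0.05, "dx": -0.0013, "dy": 0.0002, "dz": 0.003, "wx": 0, "wy": 0, "wz": 0}]'

```text
time_s: 5.38
ee_pos: [0.6175, 0.2416, 0.0896]
orientation: [-179.3, 17.2, 82.5]
ft_force: [1.3, 0.6, -6.2]
width: 0.0133
```

drive_tool --motion '[{"claw": 0.05, "dx": -0.0004, "dy": 0, "dz": 0.001, "wx": 0, "wy": 0, "wz": 0}, {"claw": 0.05, "dx": -0.0009, "dy": 0.0001, "dz": 0.002, "wx": 0, "wy": 0, "wz": 0}, {"claw": 0.05, "dx": -0.0014, "dy": 0.0002, "dz": 0.0028, "wx": 0, "wy": 0, "wz": 0}]'

```text
time_s: 5.63
ee_pos: [0.6161, 0.2417, 0.0926]
orientation: [-179.3, 17.2, 82.5]
ft_force: [1.4, 0.9, -7.6]
width: 0.0129
```

drive_tool --motion '[{"claw": 0.05, "dx": -0.0006, "dy": 0.0001, "dz": 0.0009, "wx": 0, "wy": 0, "wz": 0}, {"claw": 0.05, "dx": -0.0012, "dy": 0.0001, "dz": 0.0018, "wx": 0, "wy": 0, "wz": 0}, {"claw": 0.05, "dx": -0.0017, "dy": 0.0002, "dz": 0.0026, "wx": 0, "wy": 0, "wz": 0}]'

```text
time_s: 5.88
ee_pos: [0.6143, 0.242, 0.0954]
orientation: [-179.3, 17.2, 82.5]
ft_force: [1.3, 2.5, -5.1]
width: 0.013
```

```bash
python3 - <<'E'
from h import *
a=ctrl.capture("scene")
cv2.imwrite("pics/s4.png",cv2.resize(a[190:250,180:260],None,fx=10,fy=10,interpolation=3))
s=ctrl.read_state();print(s["ee_pos"],s["orientation"],s["ft_force"],s["width"])
E
```

```text
[0.61430295 0.2420188  0.09567731] [-179.32336468   17.19590948   82.49785251] [ 1.35170165  1.95065799 -5.41833673] 0.013070414192832246
```

View pics/s4.png

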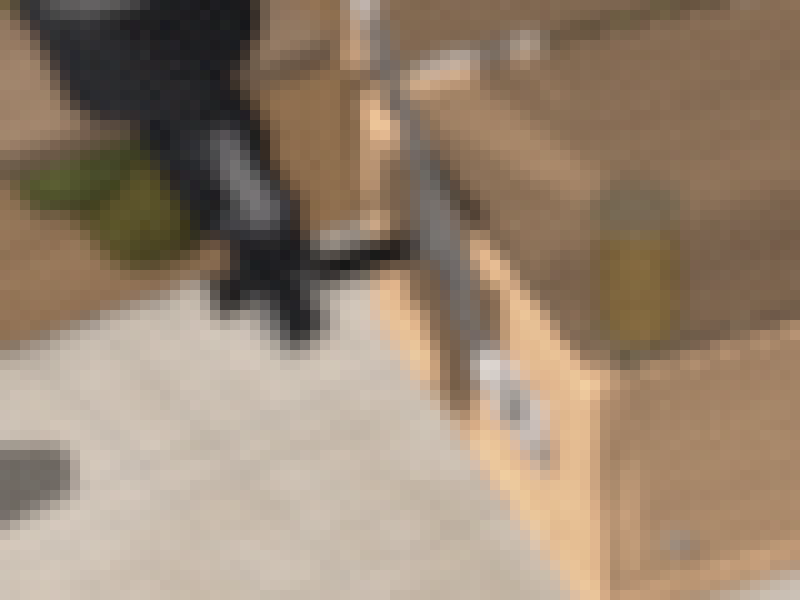

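drive_tool --motion '[{"claw": 0.05, "dx": -0.0007, "dy": 0, "dz": 0.0008, "wx": 0, "wy": 0, "wz": 0}, {"claw": 0.05, "dx": -0.0014, "dy": 0, "dz": 0.0016, "wx": 0, "wy": 0, "wz": 0}, {"claw": 0.05, "dx": -0.002, "dy": 0.0, "dz": 0.0024, "wx": 0, "wy": 0, "wz": 0}]'

```text
time_s: 6.18
ee_pos: [0.6124, 0.2422, 0.0984]
orientation: [-179.4, 17.2, 82.5]
ft_force: [2.0, 1.9, -5.4]
width: 0.0133
```

drive_tool --motion '[{"claw": 0.05, "dx": -0.0007, "dy": 0, "dz": 0.0008, "wx": 0, "wy": 0, "wz": 0}, {"claw": 0.05, "dx": -0.0014, "dy": 0, "dz": 0.0016, "wx": 0, "wy": 0, "wz": 0}, {"claw": 0.05, "dx": -0.002, "dy": 0.0001, "dz": 0.0024, "wx": 0, "wy": 0, "wz": 0}]'

```text
time_s: 6.43
ee_pos: [0.6106, 0.2425, 0.1011]
orientation: [-179.4, 17.1, 82.5]
ft_force: [2.5, 2.7, -5.3]
width: 0.013
```

drive_tool --motion '[{"claw": 0.05, "dx": -0.0008, "dy": 0, "dz": 0.0007, "wx": 0, "wy": 0, "wz": 0}, {"claw": 0.05, "dx": -0.0016, "dy": 0, "dz": 0.0014, "wx": 0, "wy": 0, "wz": 0}, {"claw": 0.05, "dx": -0.0023, "dy": 0.0, "dz": 0.0021, "wx": 0, "wy": 0, "wz": 0}]'

```text
time_s: 6.68
ee_pos: [0.6086, 0.2428, 0.1034]
orientation: [-179.5, 17.1, 82.5]
ft_force: [4.1, 3.2, -5.6]
width: 0.0132
```

drive_tool --motion '[{"claw": 0.05, "dx": -0.0008, "dy": 0, "dz": 0.0007, "wx": 0, "wy": 0, "wz": 0}, {"claw": 0.05, "dx": -0.0016, "dy": 0, "dz": 0.0014, "wx": 0, "wy": 0, "wz": 0}, {"claw": 0.05, "dx": -0.0023, "dy": 0.0, "dz": 0.002, "wx": 0, "wy": 0, "wz": 0}]'

```text
time_s: 6.93
ee_pos: [0.6066, 0.243, 0.1056]
orientation: [-179.5, 17.0, 82.5]
ft_force: [3.4, 3.6, -4.4]
width: 0.013
```

```bash
python3 - <<'E'
from h import *
P=np.array([(.6189,.2413,.0866),(.6175,.2416,.0896),(.6161,.2417,.0926),(.6143,.242,.0956),(.6124,.2422,.0984),(.6106,.2425,.1011),list(ctrl.read_state()["ee_pos"])])
q=P[:,:2]-[.578,.0354];y=-.1363;x=np.cos(y)*q[:,0]+np.sin(y)*q[:,1];z=P[:,2]
for R in(.045,.055,.07):
    r=least_squares(lambda c:np.hypot(x-c[0],z-c[1])-R,[-.04,.06]);a=np.degrees(np.arctan2(z-r.x[1],x-r.x[0]));print(R,r.x,np.abs(r.fun).max(),a[[0,-1]], np.degrees(np.arctan2(.0809-r.x[1],.0151-r.x[0])))
print(ctrl.read_state()["ft_force"],P[-1])
a=ctrl.capture("scene")
cv2.imwrite("pics/s5.png",cv2.resize(a[130:280,170:370],None,fx=4,fy=4,interpolation=3))
E
```

```text
0.045 [-0.0303463   0.07219751] 0.0002432407320342861 [18.5622376  47.64726094] 10.84031241118852
0.055 [-0.03883427  0.06670551] 0.00010940961220468753 [21.16746122 44.96870296] 14.744818286832723
0.07 [-0.0515164   0.05849799] 0.00010339397476569201 [23.68632129 42.38084353] 18.58695478397181
[ 3.39373749  3.57454588 -4.35704   ] [0.60659303 0.24302953 0.10561273]
```

View pics/s5.png

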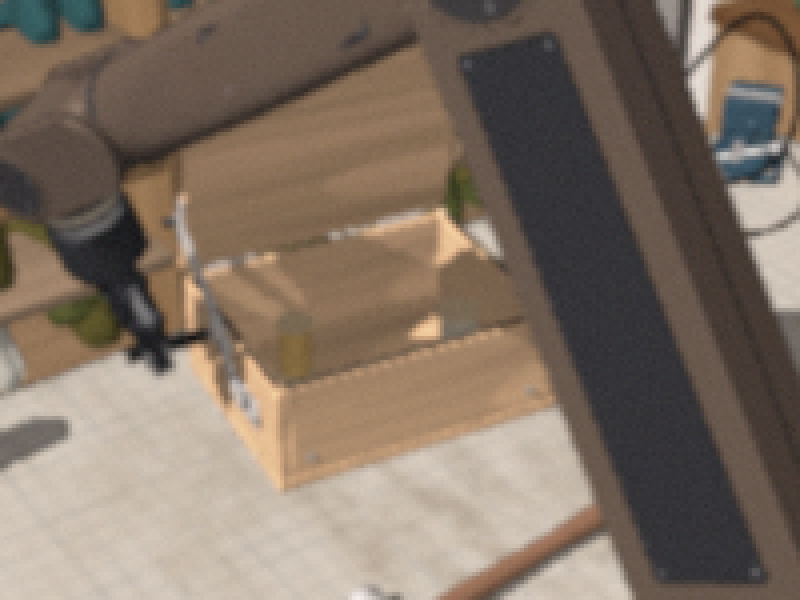

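drive_tool --motion '[{"claw": 0.05, "dx": -0.0008, "dy": 0.0002, "dz": 0.0007, "wx": 0, "wy": 0, "wz": 0}, {"claw": 0.05, "dx": -0.0017, "dy": 0.0004, "dz": 0.0013, "wx": 0, "wy": 0, "wz": 0}, {"claw": 0.05, "dx": -0.0025, "dy": 0.0006, "dz": 0.0019, "wx": 0, "wy": 0, "wz": 0}]'

```text
time_s: 7.23
ee_pos: [0.6042, 0.2435, 0.108]
orientation: [-179.6, 17.1, 82.5]
ft_force: [4.0, 1.6, -4.4]
width: 0.0132
```

drive_tool --motion '[{"claw": 0.05, "dx": -0.0009, "dy": 0.0002, "dz": 0.0006, "wx": 0, "wy": 0, "wz": 0}, {"claw": 0.05, "dx": -0.0018, "dy": 0.0004, "dz": 0.0012, "wx": 0, "wy": 0, "wz": 0}, {"claw": 0.05, "dx": -0.0026, "dy": 0.0006, "dz": 0.0018, "wx": 0, "wy": 0, "wz": 0}]'

```text
time_s: 7.48
ee_pos: [0.602, 0.2438, 0.1102]
orientation: [-179.6, 17.1, 82.5]
ft_force: [4.7, 1.6, -5.7]
width: 0.013
```

drive_tool --motion '[{"claw": 0.05, "dx": -0.0009, "dy": 0.0002, "dz": 0.0005, "wx": 0, "wy": 0, "wz": 0}, {"claw": 0.05, "dx": -0.0018, "dy": 0.0004, "dz": 0.001, "wx": 0, "wy": 0, "wz": 0}, {"claw": 0.05, "dx": -0.0027, "dy": 0.0006, "dz": 0.0015, "wx": 0, "wy": 0, "wz": 0}]'

```text
time_s: 7.73
ee_pos: [0.5997, 0.2442, 0.112]
orientation: [-179.7, 17.1, 82.5]
ft_force: [3.5, 1.0, -4.5]
width: 0.0131
```

drive_tool --motion '[{"claw": 0.05, "dx": -0.0009, "dy": 0.0002, "dz": 0.0005, "wx": 0, "wy": 0, "wz": 0}, {"claw": 0.05, "dx": -0.0018, "dy": 0.0004, "dz": 0.001, "wx": 0, "wy": 0, "wz": 0}, {"claw": 0.05, "dx": -0.0027, "dy": 0.0006, "dz": 0.0015, "wx": 0, "wy": 0, "wz": 0}]'

```text
time_s: 7.98
ee_pos: [0.5973, 0.2445, 0.1139]
orientation: [-179.8, 17.1, 82.5]
ft_force: [5.1, 1.0, -5.5]
width: 0.0129
```

drive_tool --motion '[{"claw": 0.05, "dx": -0.0009, "dy": 0.0002, "dz": 0.0004, "wx": 0, "wy": 0, "wz": 0}, {"claw": 0.05, "dx": -0.0019, "dy": 0.0004, "dz": 0.0008, "wx": 0, "wy": 0, "wz": 0}, {"claw": 0.05, "dx": -0.0029, "dy": 0.0006, "dz": 0.0012, "wx": 0, "wy": 0, "wz": 0}]'

```text
time_s: 8.23
ee_pos: [0.5951, 0.2449, 0.1158]
orientation: [-179.9, 17.1, 82.5]
ft_force: [5.3, 1.6, -4.5]
width: 0.0131
```

drive_tool --motion '[{"claw": 0.05, "dx": -0.0009, "dy": 0.0002, "dz": 0.0004, "wx": 0, "wy": 0, "wz": 0}, {"claw": 0.05, "dx": -0.0019, "dy": 0.0004, "dz": 0.0008, "wx": 0, "wy": 0, "wz": 0}, {"claw": 0.05, "dx": -0.0029, "dy": 0.0006, "dz": 0.0011, "wx": 0, "wy": 0, "wz": 0}]'

```text
time_s: 8.48
ee_pos: [0.5929, 0.2452, 0.1174]
orientation: [180.0, 17.1, 82.5]
ft_force: [5.7, 0.6, -4.7]
width: 0.0131
```

```bash
python3 - <<'E'
from h import *
P=np.array([(.6189,.2413,.0866),(.6175,.2416,.0896),(.6161,.2417,.0926),(.6143,.242,.0956),(.6124,.2422,.0984),(.6106,.2425,.1011),(.6066,.243,.1056),(.602,.2438,.1102),(.5973,.2445,.1139),list(ctrl.read_state()["ee_pos"])])
q=P[:,:2]-[.578,.0354];y=-.1363;x=np.cos(y)*q[:,0]+np.sin(y)*q[:,1];z=P[:,2]
r=least_squares(lambda c:np.hypot(x-c[0],z-c[1])-c[2],[-.04,.06,.055]);a=np.degrees(np.arctan2(z-r.x[1],x-r.x[0]));print(r.x,np.abs(r.fun).max(),a[[0,-1]], np.degrees(np.arctan2(.0809-r.x[1],.0151-r.x[0])))
print(ctrl.read_state()["ft_force"],P[-1])
a=ctrl.capture("scene")
cv2.imwrite("pics/s6.png",cv2.resize(a[130:280,170:370],None,fx=4,fy=4,interpolation=3))
E
```

```text
[-0.05044002  0.05898441  0.06882416] 0.0002023669205658274 [23.67546429 57.85826108] 18.489154976748992
[ 5.68463346  0.6408306  -4.65200931] [0.59291109 0.24521186 0.11740091]
```

View pics/s6.png

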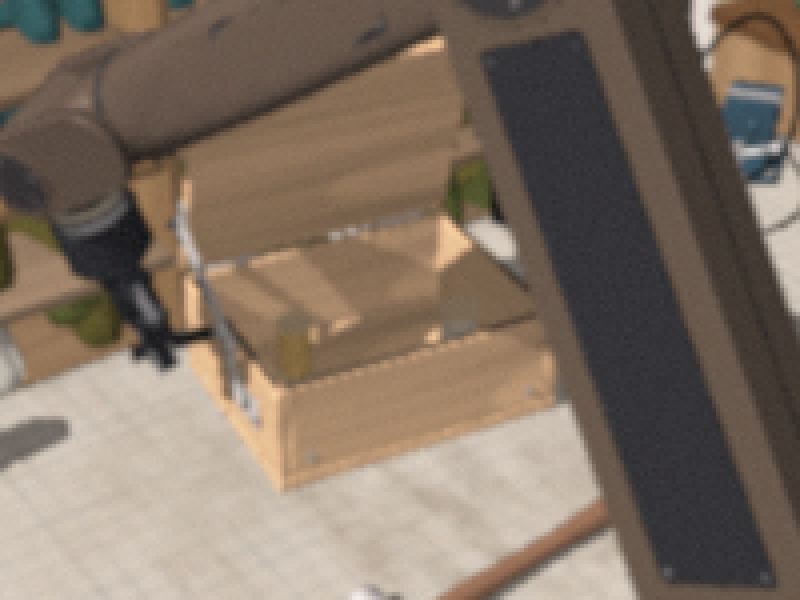

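drive_tool --motion '[{"claw": 0.05, "dx": -0.0011, "dy": 0.0002, "dz": 0.0005, "wx": 0, "wy": 0, "wz": 0}, {"claw": 0.05, "dx": -0.0022, "dy": 0.0004, "dz": 0.0009, "wx": 0, "wy": 0, "wz": 0}, {"claw": 0.05, "dx": -0.0034, "dy": 0.0006, "dz": 0.0013, "wx": 0, "wy": 0, "wz": 0}]'

```text
time_s: 8.78
ee_pos: [0.5901, 0.2456, 0.1192]
orientation: [179.9, 17.2, 82.5]
ft_force: [5.5, 1.2, -4.5]
width: 0.0129
```

drive_tool --motion '[{"claw": 0.05, "dx": -0.0011, "dy": 0.0002, "dz": 0.0004, "wx": 0, "wy": 0, "wz": 0}, {"claw": 0.05, "dx": -0.0022, "dy": 0.0004, "dz": 0.0008, "wx": 0, "wy": 0, "wz": 0}, {"claw": 0.05, "dx": -0.0034, "dy": 0.0006, "dz": 0.0012, "wx": 0, "wy": 0, "wz": 0}]'

```text
time_s: 9.03
ee_pos: [0.5874, 0.246, 0.1209]
orientation: [179.7, 17.2, 82.5]
ft_force: [7.1, 1.6, -5.2]
width: 0.0131
```

drive_tool --motion '[{"claw": 0.05, "dx": -0.0011, "dy": 0.0002, "dz": 0.0004, "wx": 0, "wy": 0, "wz": 0}, {"claw": 0.05, "dx": -0.0022, "dy": 0.0004, "dz": 0.0007, "wx": 0, "wy": 0, "wz": 0}, {"claw": 0.05, "dx": -0.0034, "dy": 0.0006, "dz": 0.001, "wx": 0, "wy": 0, "wz": 0}]'

```text
time_s: 9.28
ee_pos: [0.5849, 0.2464, 0.1224]
orientation: [179.6, 17.2, 82.5]
ft_force: [6.1, 2.5, -5.0]
width: 0.0132
```

drive_tool --motion '[{"claw": 0.05, "dx": -0.0011, "dy": 0.0003, "dz": 0.0003, "wx": 0, "wy": 0, "wz": 0}, {"claw": 0.05, "dx": -0.0022, "dy": 0.0005, "dz": 0.0005, "wx": 0, "wy": 0, "wz": 0}, {"claw": 0.05, "dx": -0.0034, "dy": 0.0007, "dz": 0.0007, "wx": 0, "wy": 0, "wz": 0}]'

```text
time_s: 9.53
ee_pos: [0.5823, 0.2468, 0.1237]
orientation: [179.4, 17.2, 82.5]
ft_force: [6.0, 1.0, -3.9]
width: 0.0131
```

drive_tool --motion '[{"claw": 0.05, "dx": -0.0011, "dy": 0.0003, "dz": 0.0002, "wx": 0, "wy": 0, "wz": 0}, {"claw": 0.05, "dx": -0.0022, "dy": 0.0005, "dz": 0.0004, "wx": 0, "wy": 0, "wz": 0}, {"claw": 0.05, "dx": -0.0034, "dy": 0.0007, "dz": 0.0006, "wx": 0, "wy": 0, "wz": 0}]'

```text
time_s: 9.78
ee_pos: [0.5797, 0.2472, 0.1248]
orientation: [179.3, 17.2, 82.5]
ft_force: [7.2, 0.4, -4.6]
width: 0.0131
```

drive_tool --motion '[{"claw": 0.05, "dx": -0.0011, "dy": 0.0003, "dz": 0.0002, "wx": 0, "wy": 0, "wz": 0}, {"claw": 0.05, "dx": -0.0022, "dy": 0.0005, "dz": 0.0004, "wx": 0, "wy": 0, "wz": 0}, {"claw": 0.05, "dx": -0.0034, "dy": 0.0007, "dz": 0.0005, "wx": 0, "wy": 0, "wz": 0}]'

```text
time_s: 10.03
ee_pos: [0.5772, 0.2475, 0.1259]
orientation: [179.1, 17.2, 82.5]
ft_force: [6.8, 0.1, -4.9]
width: 0.0133
```

drive_tool --motion '[{"claw": 0.05, "dx": 0.0006, "dy": 0, "dz": -0.0003, "wx": 0, "wy": 0, "wz": 0}, {"claw": 0.25, "dx": 0.0006, "dy": 0, "dz": -0.0003, "wx": 0, "wy": 0, "wz": 0}, {"claw": 0.6, "dx": 0.0006, "dy": 0, "dz": 0, "wx": 0, "wy": 0, "wz": 0}, {"claw": 0.7, "dx": 0.0006, "dy": 0, "dz": 0, "wx": 0, "wy": 0, "wz": 0}, {"claw": 0.7, "dx": 0.0006, "dy": 0, "dz": 0, "wx": 0, "wy": 0, "wz": 0}]'

```text
time_s: 10.45
ee_pos: [0.5774, 0.2473, 0.1263]
orientation: [179.2, 17.2, 82.5]
ft_force: [-0.2, -0.1, 0.1]
width: 0.0569
```

```bash
python3 - <<'E'
from h import *
a=ctrl.capture("scene");b=ctrl.capture("top")
cv2.imwrite("pics/s7.png",cv2.resize(a[130:280,170:370],None,fx=4,fy=4,interpolation=3))
cv2.imwrite("pics/t7.png",cv2.resize(b[110:290,120:360],None,fx=3.3,fy=3.3,interpolation=3))
s=ctrl.read_state();print(s["ee_pos"],s["ft_force"],s["width"],s["qpos"])
E
```

```text
[0.5775199  0.24741558 0.12613797] [-0.05534046 -0.93109866 -0.03592781] 0.06009024301056623 [ 19.64968359  22.47931699  97.45392884 -16.87631596  68.24080492
  34.48087853]
```

View pics/s7.png

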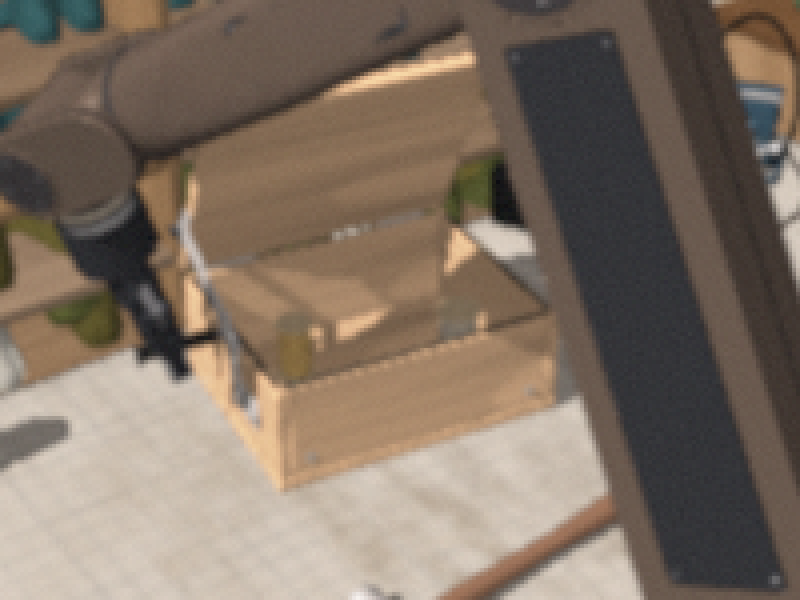

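View pics/t7.png

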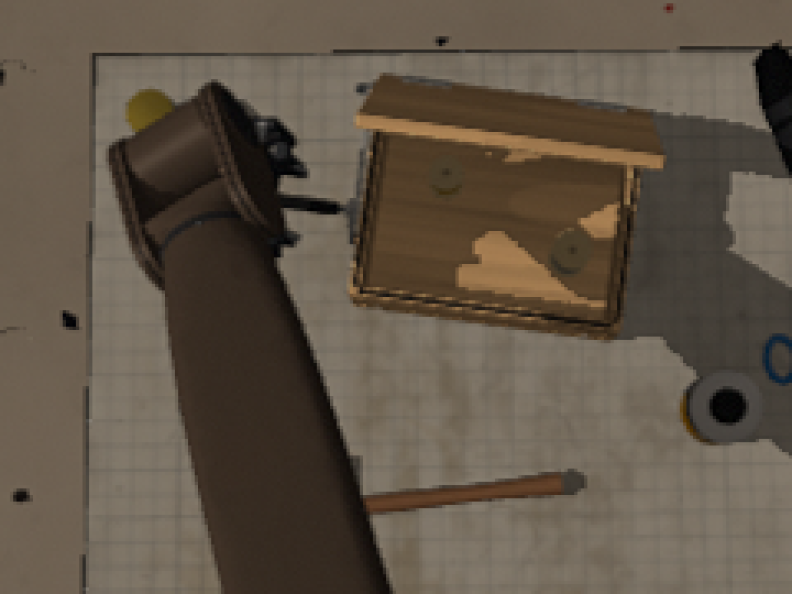

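```bash
cat >> h.py <<'E'
pc=np.array([.5780,.0354]);yw=-.1363
def lidpt(th,d,yy,t=.014): # th open angle rad
    return chest2w(pc,yw,[.11-d*np.cos(th)+t*np.sin(th),yy,.105+d*np.sin(th)+t*np.cos(th)])[0]
E
python3 - <<'E'
from h import *
for th in range(50,76,5):
    a=np.radians(th);print(th,[((proj("top",lidpt(a,.22,yy,t))[0]-[120,110])*3.3).round() for yy in(.14,-.14) for t in(.014,0)])
    print("   sc",[((proj("scene",lidpt(a,.22,yy,t))[0]-[170,130])*4).round() for yy in(.14,) for t in(.014,0)])
E
```

```text
50 [array([349., 174.]), array([348., 187.]), array([656., 212.]), array([654., 225.])]
   sc [array([223., 160.]), array([229., 175.])]
55 [array([351., 154.]), array([350., 168.]), array([660., 192.]), array([657., 207.])]
   sc [array([215., 141.]), array([221., 155.])]
60 [array([353., 134.]), array([352., 148.]), array([663., 172.]), array([661., 187.])]
   sc [array([207., 123.]), array([213., 137.])]
65 [array([355., 113.]), array([353., 128.]), array([666., 151.]), array([664., 166.])]
   sc [array([198., 107.]), array([204., 119.])]
70 [array([357.,  91.]), array([356., 107.]), array([670., 130.]), array([667., 145.])]
   sc [array([190.,  92.]), array([196., 103.])]
75 [array([360.,  69.]), array([358.,  85.]), array([673., 108.]), array([670., 124.])]
   sc [array([181.,  79.]), array([187.,  89.])]
```

drive_tool --motion '[{"claw": 0.7, "dx": 0, "dy": 0, "dz": 0.03, "wx": 0, "wy": 0, "wz": 0}, {"claw": 0.7, "dx": 0, "dy": 0, "dz": 0.068, "wx": 0, "wy": 0, "wz": 0}, {"claw": 0.5, "dx": 0, "dy": 0, "dz": 0.106, "wx": 0, "wy": 0, "wz": 0}, {"claw": 0.3, "dx": 0, "dy": 0, "dz": 0.144, "wx": 0, "wy": 0, "wz": 0}, {"claw": 0, "dx": 0, "dy": 0, "dz": 0.182, "wx": 0.07, "wy": -0.01, "wz": 0}, {"claw": 0, "dx": 0, "dy": 0, "dz": 0.22, "wx": 0.15, "wy": -0.02, "wz": 0}, {"claw": 0, "dx": 0, "dy": 0, "dz": 0.255, "wx": 0.23, "wy": -0.031, "wz": 0}, {"claw": 0, "dx": 0, "dy": 0, "dz": 0.285, "wx": 0.297, "wy": -0.041, "wz": 0}]'

```text
time_s: 11.22
ee_pos: [0.5773, 0.2474, 0.4152]
orientation: [178.9, -0.2, 82.5]
ft_force: [0.4, -0.6, 0.4]
width: 0.0
```

```bash
cat >> h.py <<'E'
def tcp(th,d=.19,yy=.06,gap=0):
    a=np.radians(th);return chest2w(pc,yw,[.11-d*np.cos(a)+.014*np.sin(a)+.0145+gap,yy,.105+d*np.sin(a)+.014*np.cos(a)+.019])[0]
E
python3 - <<'E'
from h import *
s=ctrl.read_state();print(s["ee_pos"],s["orientation"],s["ft_force"],s["width"])
print("start",tcp(65,gap=.02))
for th in (65,55,45,35,25,15,5,0): print(th,tcp(th).round(4))
a=ctrl.capture("scene");b=ctrl.capture("top")
cv2.imwrite("pics/s8.png",a)
E
```

```text
[0.5772799  0.24740742 0.41522417] [178.89577958  -0.23981568  82.48205129] [ 0.39796434 -0.64917196  0.36576923] 2.0792440964539474e-05
start [0.66233042 0.08439573 0.30211514]
65 [0.6425 0.0871 0.3021]
55 [0.6129 0.0912 0.2877]
45 [0.5862 0.0948 0.2682]
35 [0.5633 0.098  0.2444]
25 [0.5448 0.1005 0.217 ]
15 [0.5313 0.1024 0.1867]
5 [0.5232 0.1035 0.1545]
0 [0.5213 0.1037 0.138 ]
```

View pics/s8.png

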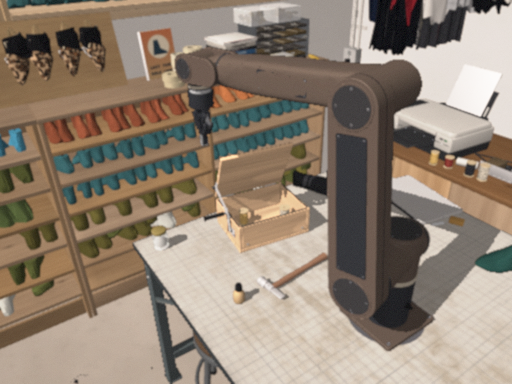

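drive_tool --motion '[{"claw": 0, "dx": 0.019, "dy": -0.032, "dz": 0, "wx": 0, "wy": 0, "wz": 0}, {"claw": 0, "dx": 0.039, "dy": -0.065, "dz": 0, "wx": 0, "wy": 0, "wz": 0}, {"claw": 0, "dx": 0.059, "dy": -0.098, "dz": 0, "wx": 0, "wy": 0, "wz": 0}, {"claw": 0, "dx": 0.079, "dy": -0.131, "dz": 0, "wx": 0, "wy": 0, "wz": 0}, {"claw": 0, "dx": 0.098, "dy": -0.164, "dz": 0, "wx": 0, "wy": 0, "wz": 0}, {"claw": 0, "dx": 0.098, "dy": -0.164, "dz": -0.03, "wx": 0, "wy": 0, "wz": 0}, {"claw": 0, "dx": 0.098, "dy": -0.164, "dz": -0.065, "wx": 0, "wy": 0, "wz": 0}, {"claw": 0, "dx": 0.098, "dy": -0.164, "dz": -0.1, "wx": 0, "wy": 0, "wz": 0}]'

```text
time_s: 11.98
ee_pos: [0.677, 0.0813, 0.3193]
orientation: [178.3, -0.3, 82.3]
ft_force: [-0.1, 0.4, -0.4]
width: 0.0002
```

```bash
python3 - <<'E'
from h import *
a=ctrl.capture("scene");b=ctrl.capture("top")
s=ctrl.read_state();print(s["ee_pos"],s["orientation"],s["ft_force"],s["width"])
cv2.imwrite("pics/s9.png",a);cv2.imwrite("pics/t9.png",cv2.resize(b[110:290,120:360],None,fx=3.3,fy=3.3,interpolation=3))
E
```

```text
[0.6731161  0.08219379 0.31032631] [ 1.79340826e+02 -1.77749470e-01  8.23153434e+01] [-0.85182123 -0.86037381 -1.39085543] 0.00016728825946635964
```

View pics/s9.png

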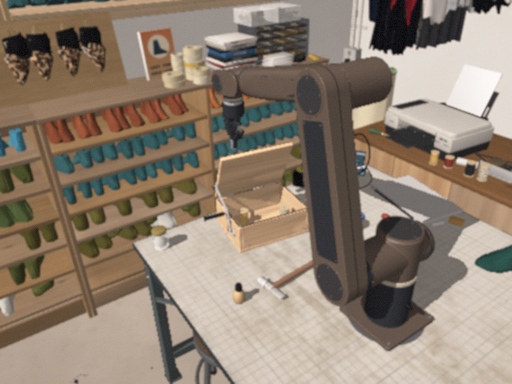

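View pics/t9.png

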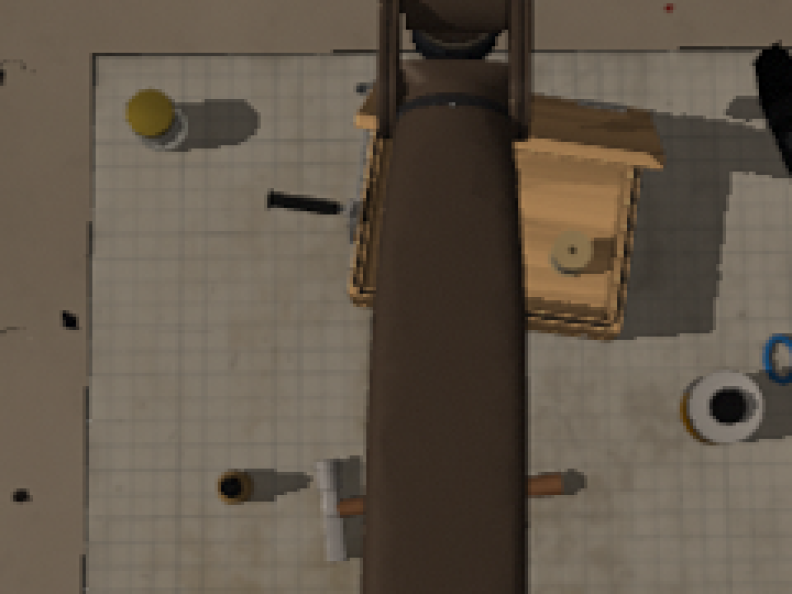

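drive_tool --motion '[{"claw": 0, "dx": -0.006, "dy": 0.001, "dz": -0.008, "wx": 0, "wy": 0, "wz": 0}, {"claw": 0, "dx": -0.012, "dy": 0.002, "dz": -0.01, "wx": 0, "wy": 0, "wz": 0}, {"claw": 0, "dx": -0.018, "dy": 0.003, "dz": -0.01, "wx": 0, "wy": 0, "wz": 0}, {"claw": 0, "dx": -0.024, "dy": 0.004, "dz": -0.01, "wx": 0, "wy": 0, "wz": 0}, {"claw": 0, "dx": -0.03, "dy": 0.005, "dz": -0.01, "wx": 0, "wy": 0, "wz": 0}, {"claw": 0, "dx": -0.036, "dy": 0.005, "dz": -0.013, "wx": 0, "wy": 0, "wz": 0}]'

```text
time_s: 12.58
ee_pos: [0.6374, 0.0876, 0.3002]
orientation: [179.1, -0.2, 82.3]
ft_force: [0.5, -0.7, -0.3]
width: 0.0004
```

drive_tool --motion '[{"claw": 0, "dx": -0.005, "dy": 0.001, "dz": -0.003, "wx": 0, "wy": 0, "wz": 0}, {"claw": 0, "dx": -0.01, "dy": 0.002, "dz": -0.006, "wx": 0, "wy": 0, "wz": 0}, {"claw": 0, "dx": -0.015, "dy": 0.002, "dz": -0.009, "wx": 0, "wy": 0, "wz": 0}, {"claw": 0, "dx": -0.02, "dy": 0.003, "dz": -0.012, "wx": 0, "wy": 0, "wz": 0}]'

```text
time_s: 12.92
ee_pos: [0.6173, 0.0906, 0.2891]
orientation: [179.0, -0.2, 82.3]
ft_force: [1.4, -0.7, 3.7]
width: 0.0
```

drive_tool --motion '[{"claw": 0, "dx": -0.006, "dy": 0.001, "dz": -0.005, "wx": 0, "wy": 0, "wz": 0}, {"claw": 0, "dx": -0.012, "dy": 0.002, "dz": -0.009, "wx": 0, "wy": 0, "wz": 0}, {"claw": 0, "dx": -0.018, "dy": 0.003, "dz": -0.013, "wx": 0, "wy": 0, "wz": 0}, {"claw": 0, "dx": -0.024, "dy": 0.003, "dz": -0.018, "wx": 0, "wy": 0, "wz": 0}, {"claw": 0, "dx": -0.03, "dy": 0.004, "dz": -0.023, "wx": 0, "wy": 0, "wz": 0}]'

```text
time_s: 13.33
ee_pos: [0.5865, 0.0947, 0.2654]
orientation: [179.0, -0.2, 82.3]
ft_force: [1.0, -0.1, 3.0]
width: -0.0001
```

```bash
python3 - <<'E'
from h import *
a=ctrl.capture("scene")
s=ctrl.read_state();print(s["ee_pos"],s["orientation"],s["ft_force"],s["width"])
cv2.imwrite("pics/s10.png",cv2.resize(a[90:260,170:390],None,fx=3.5,fy=3.5,interpolation=3))
E
```

```text
[0.58509412 0.09498215 0.26391315] [179.18645193  -0.21573688  82.35775997] [-0.1509778   0.00229015  0.94450965] -0.0003942772077357042
```

View pics/s10.png

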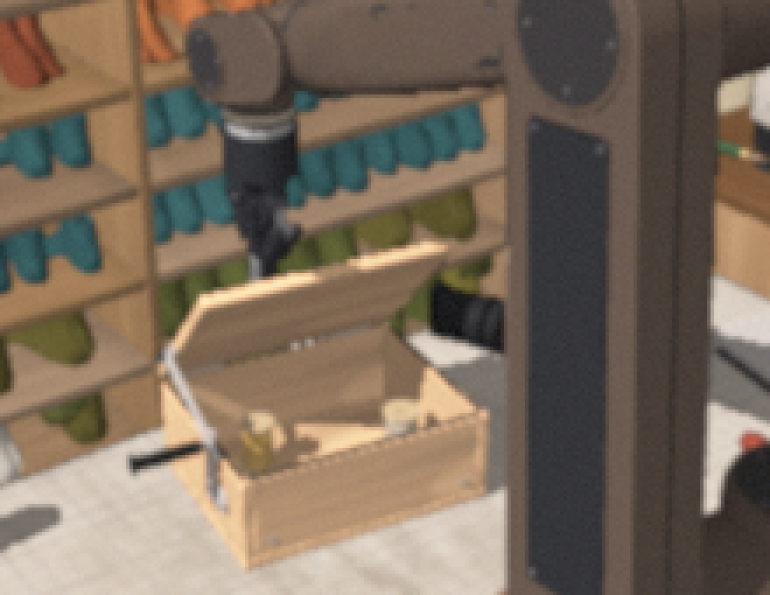

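drive_tool --motion '[{"claw": 0, "dx": -0.006, "dy": 0.001, "dz": -0.006, "wx": 0, "wy": 0, "wz": 0}, {"claw": 0, "dx": -0.012, "dy": 0.002, "dz": -0.012, "wx": 0, "wy": 0, "wz": 0}, {"claw": 0, "dx": -0.017, "dy": 0.002, "dz": -0.018, "wx": 0, "wy": 0, "wz": 0}, {"claw": 0, "dx": -0.022, "dy": 0.003, "dz": -0.024, "wx": 0, "wy": 0, "wz": 0}, {"claw": 0, "dx": -0.027, "dy": 0.004, "dz": -0.03, "wx": 0, "wy": 0, "wz": 0}, {"claw": 0, "dx": -0.032, "dy": 0.004, "dz": -0.037, "wx": 0, "wy": 0, "wz": 0}, {"claw": 0, "dx": -0.036, "dy": 0.005, "dz": -0.044, "wx": 0, "wy": 0, "wz": 0}, {"claw": 0, "dx": -0.04, "dy": 0.005, "dz": -0.05, "wx": 0, "wy": 0, "wz": 0}]'

```text
time_s: 14.05
ee_pos: [0.5444, 0.1003, 0.2128]
orientation: [179.2, -0.2, 82.4]
ft_force: [0.8, 0.8, 1.5]
width: -0.0004
```

drive_tool --motion '[{"claw": 0, "dx": -0.004, "dy": 0.001, "dz": -0.007, "wx": 0, "wy": 0, "wz": 0}, {"claw": 0, "dx": -0.007, "dy": 0.001, "dz": -0.014, "wx": 0, "wy": 0, "wz": 0}, {"claw": 0, "dx": -0.01, "dy": 0.002, "dz": -0.021, "wx": 0, "wy": 0, "wz": 0}, {"claw": 0, "dx": -0.013, "dy": 0.002, "dz": -0.028, "wx": 0, "wy": 0, "wz": 0}, {"claw": 0, "dx": -0.015, "dy": 0.002, "dz": -0.035, "wx": 0, "wy": 0, "wz": 0}, {"claw": 0, "dx": -0.017, "dy": 0.003, "dz": -0.042, "wx": 0, "wy": 0, "wz": 0}, {"claw": 0, "dx": -0.019, "dy": 0.003, "dz": -0.049, "wx": 0, "wy": 0, "wz": 0}, {"claw": 0, "dx": -0.02, "dy": 0.003, "dz": -0.056, "wx": 0, "wy": 0, "wz": 0}]'

```text
time_s: 14.72
ee_pos: [0.524, 0.1034, 0.156]
orientation: [179.3, -0.3, 82.4]
ft_force: [-1.3, 0.9, 1.3]
width: -0.0001
```

```bash
python3 - <<'E'
from h import *
a=ctrl.capture("scene")
s=ctrl.read_state();print(s["ee_pos"],s["orientation"],s["ft_force"],s["width"])
cv2.imwrite("pics/s11.png",cv2.resize(a[90:260,170:390],None,fx=3.5,fy=3.5,interpolation=3))
E
```

```text
[0.52303783 0.10332398 0.15429965] [179.41912604  -0.22279912  82.3527769 ] [-0.4727328   0.16600254  0.05718397] 8.688830417995463e-05
```

View pics/s11.png

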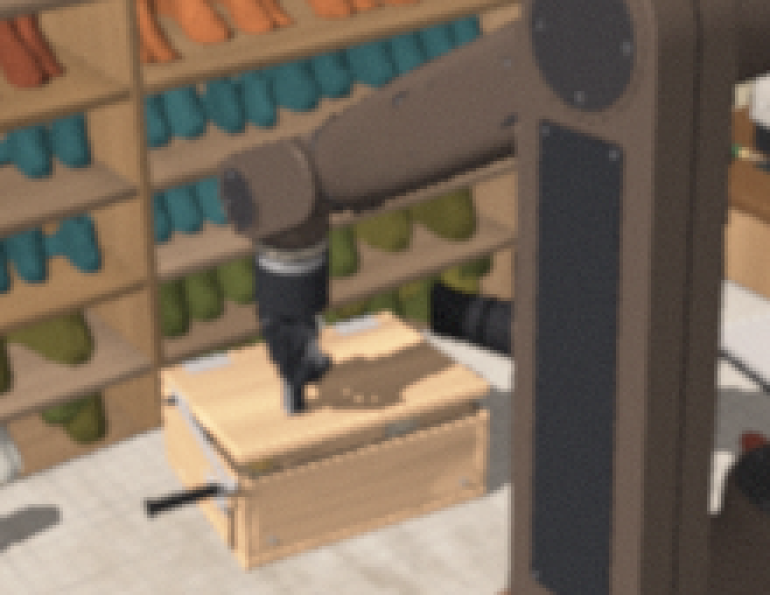

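Nearly shut. Pressing the last 16 mm slowly.

drive_tool --motion '[{"claw": 0, "dx": 0, "dy": 0, "dz": -0.003, "wx": 0, "wy": 0, "wz": 0}, {"claw": 0, "dx": 0, "dy": 0, "dz": -0.006, "wx": 0, "wy": 0, "wz": 0}, {"claw": 0, "dx": -0.001, "dy": 0, "dz": -0.009, "wx": 0, "wy": 0, "wz": 0}, {"claw": 0, "dx": -0.001, "dy": 0, "dz": -0.012, "wx": 0, "wy": 0, "wz": 0}, {"claw": 0, "dx": -0.001, "dy": 0, "dz": -0.014, "wx": 0, "wy": 0, "wz": 0}]'

```text
time_s: 15.18
ee_pos: [0.5219, 0.1033, 0.14]
orientation: [179.4, -0.2, 82.3]
ft_force: [-1.3, -0.0, 2.4]
width: 0.0002
```

drive_tool --motion '[{"claw": 0, "dx": 0, "dy": 0, "dz": -0.0015, "wx": 0, "wy": 0, "wz": 0}, {"claw": 0, "dx": 0, "dy": 0, "dz": -0.003, "wx": 0, "wy": 0, "wz": 0}, {"claw": 0, "dx": 0, "dy": 0, "dz": -0.003, "wx": 0, "wy": 0, "wz": 0}]'

```text
time_s: 15.43
ee_pos: [0.5219, 0.1034, 0.138]
orientation: [179.5, -0.2, 82.4]
ft_force: [-3.7, 0.1, 6.4]
width: 0.0001
```

drive_tool --motion '[{"claw": 0, "dx": 0, "dy": 0, "dz": -0.001, "wx": 0, "wy": 0, "wz": 0}, {"claw": 0, "dx": 0, "dy": 0, "dz": -0.002, "wx": 0, "wy": 0, "wz": 0}, {"claw": 0, "dx": 0, "dy": 0, "dz": -0.002, "wx": 0, "wy": 0, "wz": 0}]'

```text
time_s: 15.68
ee_pos: [0.5219, 0.1034, 0.1379]
orientation: [179.6, -0.2, 82.4]
ft_force: [-5.1, 0.2, 10.0]
width: 0.0
```

drive_tool --motion '[{"claw": 0, "dx": 0, "dy": 0, "dz": 0.005, "wx": 0, "wy": 0, "wz": 0}, {"claw": 0, "dx": 0, "dy": 0, "dz": 0.03, "wx": 0, "wy": 0, "wz": 0}, {"claw": 0, "dx": 0, "dy": 0, "dz": 0.06, "wx": 0, "wy": 0, "wz": 0}, {"claw": 0, "dx": 0, "dy": 0, "dz": 0.095, "wx": 0, "wy": 0, "wz": 0}, {"claw": 0, "dx": 0, "dy": 0, "dz": 0.12, "wx": 0, "wy": 0, "wz": 0}, {"claw": 0, "dx": 0, "dy": 0, "dz": 0.12, "wx": 0, "wy": 0, "wz": 0}, {"claw": 0, "dx": 0, "dy": 0, "dz": 0.12, "wx": 0, "wy": 0, "wz": 0}]'

```text
time_s: 16.27
ee_pos: [0.5231, 0.1033, 0.2602]
orientation: [179.3, -0.2, 82.4]
ft_force: [0.2, 0.1, -0.7]
width: 0.0003
```

```bash
python3 - <<'E'
from h import *
a=ctrl.capture("scene");b=ctrl.capture("top")
s=ctrl.read_state();print(s["ee_pos"],s["ft_force"],s["dq"].round(2))
print([((proj("scene",lidpt(0,.22,yy,t))[0]-[170,90])*3.5).round() for yy in(.14,-.14) for t in(.014,0)])
print([((proj("scene",lidpt(.05,.22,yy,t))[0]-[170,90])*3.5).round() for yy in(.14,-.14) for t in(.014,0)])
cv2.imwrite("pics/s12.png",cv2.resize(a[90:260,170:390],None,fx=3.5,fy=3.5,interpolation=3))
cv2.imwrite("pics/t12.png",b)
E
```

```text
[0.52132927 0.10330608 0.25665708] [-0.50462436  0.24348045  0.09860774] [-0.09  0.94  1.23  0.1   0.09  0.09]
[array([241., 469.]), array([242., 481.]), array([489., 396.]), array([488., 407.])]
[array([240., 459.]), array([241., 471.]), array([489., 386.]), array([488., 398.])]
```

View pics/s12.png

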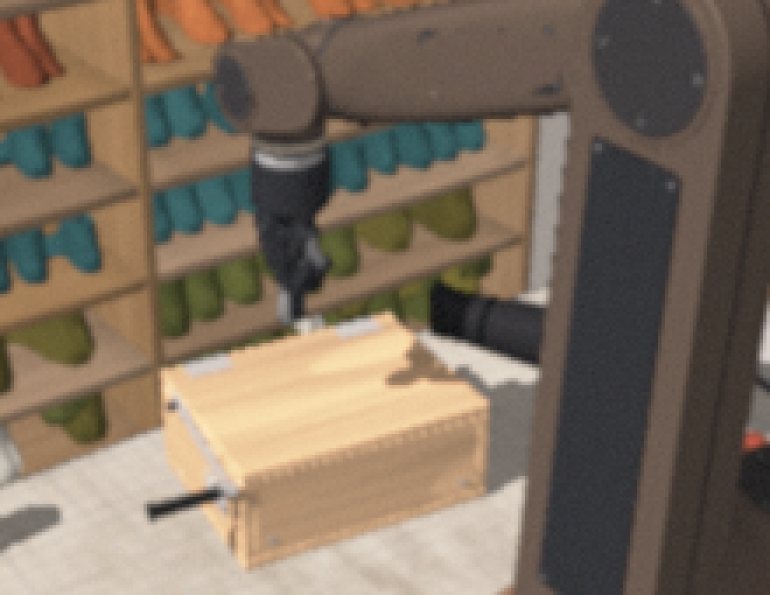

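View pics/t12.png

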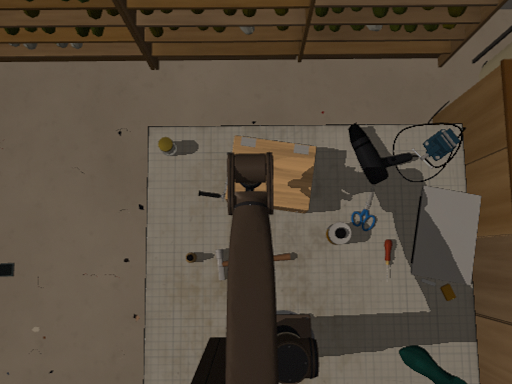

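```bash
python3 - <<'E'
from cell import ctrl
print(ctrl.close_job())
E
```

```text
the job is handed in; nothing more can be done
None
```

The lid is shut on the chest and the stay is folded; I handed the job in at about 16 s on the robot's clock. The hand-in gives no verdict, so everything below comes from my own checks.

**Stay:** I gripped the rubber grip and lifted it along its arc by force feedback. A circle fitted to the path gave a radius of about 69 mm and roughly 0.9 rad of travel. The lid was then still at about 65° above shut (lid joint about 0.17 rad). Readings between moves reached about 9 N in total, under the 16 N limit.

**Lid:** I pushed it down with the closed fingertips at about 0.5 rad/s. It stopped hard with the tool at z = 0.138 m, exactly where a shut lid should be, and I pressed it there with about 10 N.

**Last checks:**
- **Lid shut:** after backing off about 120 mm, the picture shows no gap between lid and rim. The lid's corners lie within about a pixel of where they should be when shut.
- **Robot clear:** the wrist force reads near zero, so the robot touches nothing.
- **Bystanders:** the jar, tin and bottle look upright and where they started in the top view.

I did not measure the stay's final angle. The stay follows the lid, so I take it as folded.

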